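# Stop the printing bed from rocking

## Robot

A 7-joint arm with a two-finger parallel gripper is mounted at the origin on a cart in front of the work surface, level with it; the furniture and walls round the work are solid. World frame = base frame: x ahead of the robot, y to its left, z up, the work surface at z = 0. Lengths are in m, angles in rad, forces in N, time in s.
With the tool pointing down it reaches from about 0.4 to 0.85 m from the base axis. Payload 4.5 kg.
Tool frame: the origin (TCP) lies on the centre line of the jaws, within the pads' length; the fingertips stand 14 mm ahead of it and the grasp point (between the pads) lies 5 mm behind it; y points along the fingers, z is the direction in which the jaws open and shut, and the axes are right-handed (so a half turn about y gives the same grasp; the last joint's range is limited). The gripper opens to 88 mm and grips with 3 to 60 N. Pads are 18 mm wide; open, the fingers measure 123 mm over their backs; the gripper's body (75 mm by 187 mm) begins 45 mm behind the grasp point.
Start: joints at [-1.314, 0.689, -0.195, 1.565, 0.157, 0.902, -0.215], TCP at [0.138, 0.61, 0.253] pointing down, gripper open.
Joint ranges: [-3.01, 3.01], [-0.46, 2.08], [-1.47, 1.51], [0.13, 2.56], [-1, 4.14], [0.04, 2.09], [-2.66, 2.66]. Speed limits (rad/s): [2.57, 2.57, 3.14, 3.14, 3.14, 3.14, 3.14].

## Interface

Orientations are given as a unit quaternion [x, y, z, w].
In Python, from plant import get_state, imaging, job gives the robot as it stands.
- The arm moves only by the tool send_rows, never from a script. Its argument "motion" is a list that holds one entry, the list of rows, each a list of 7 numbers: the turn, a rotation vector about the tool's x, y, z scaled (see below), then the shift along the tool's x, y, z scaled (see below), then the gripper's target within -1 to 1 (shut at 1, half-way at 0, fully open at -1). In form: [[[rx, ry, rz, tx, ty, tz, gripper], ...]]. A call has exactly 5 rows; each row shifts and turns the commanded pose from where the row before left it, along the tool's axes as they then stand; what a row does not reach is not made up. The controller multiplies each number of a shift by 0.02 m and each number of a turn by 0.08 rad. A row lasts 1/12 s, in which the tool goes at most 41.7 mm and 7.16 degrees, less where a joint would pass 70% of its speed; a pose out of reach is approached as far as the arm can. A call with a number of a shift or a turn outside -1 to 1 is refused whole. A call with a gripper value outside its range is refused whole. The fingers move at their own pace and stop on an object; "force" is the grip in N (left out, the last holds). Time passes only in rows, so rows that do not move let the fingers close, or fill a call up. It gives the time, the measured TCP pose, the force and the opening at its end, in the units of the state.
- get_state(): the state, without advancing time (a new reading comes with each control period).
- imaging.snapshot(name): name is "scene" or "top" or "wrist"; returns a dict with "img" (400x640x3 uint8, red, green, blue), "camera_matrix" (3x3 intrinsics, pixels), "dist_coeffs" ([k1, k2, p1, p2, k3] as OpenCV has them; the pictures are not rectified), "R" (3x3) and "t" (3): a world point X has camera coordinates R X + t; the wrist camera has in their place "hand_eye" (4x4, takes a point from camera to tool coordinates, whose origin is the TCP and whose axes are the tool frame's). Camera axes: x right, y down, z forward; pixel columns grow to the right and rows downward; lengths in m; the calibration is good to about 2 mm. A picture is of the moment at which its call begins: read the wrist's pose just before it. There is no depth.
- job.finish_job(): hands the job in, once; it reports no verdict.
The state is a dict: "clock": time; "q": joint angles; "qd": joint speeds; "joint_torque": joint torques, N m; "tool_pos": TCP position; "eef_rot": TCP orientation; "contact_force": force on the tool from outside, world axes, zero at the start; "moment": the same for the moment, N m; "opening": opening from 0.0 (shut) to 1.0 (fully open).
Only numpy, scipy, OpenCV 4.12 (cv2) and the standard library are available. Lean on these libraries where they do the work, as an engineer would, in place of code of your own. Each camera call takes 0.05 s, during which the arm holds its last target.

## Task

The lino printing bed gives under the hand because one of the four pads beneath its plate has gone soft: with closed fingers press the plate's corners one after another, leaving the red tabs alone, until you find the corner that sinks. Press down the red shim tab beside that corner until it lies flat, leave the other three tabs standing, and press the same corner once more to prove that it is now firm. Grasp and lift nothing, and leave the inked block on the plate and everything lying around where they are.

Things in the scene. Friction and masses are not known exactly. Their poses are not given: they have to be found in the camera images.
- baseboard: plywood baseboard of the printing bed, 190 x 330 x 18 mm, fixed; origin at the centre of its underside, on the table; x points away from the robot, y left along its length (at yaw 0), z up. Four black rubber pads 15 mm high at x = +-60, y = +-58 mm carry the plate; one of them, not told by its look, is soft. Cleats, 21 mm above the board, stop the plate sliding.
- bed_plate: loose aluminium plate, 160 x 170 x 10 mm, 0.8 kg, level on the four pads; origin at the centre of its underside, 33 mm above the table; axes as the baseboard's; top 43 mm above the table. Over a hard pad a corner gives under 1 mm at 20 N; over the soft pad it begins to give at about 3 N, is about 3 mm down at 6 N, goes no further, and springs back when let go.
- inked_block: lino block with black ink, 90 x 68 x 13 mm, lying loose in the middle of the plate against two brass register strips 5 mm high; origin at the centre of its underside
- corner_far_left (a point): dark screw head on the top face of the plate at its far left corner (away from the robot, on the left), right above a pad; the place to press
- corner_far_right (a point): dark screw head on the top face of the plate at its far right corner (away from the robot, on the right), right above a pad; the place to press
- corner_near_left (a point): dark screw head on the top face of the plate at its near left corner (towards the robot, on the left), right above a pad; the place to press
- corner_near_right (a point): dark screw head on the top face of the plate at its near right corner (towards the robot, on the right), right above a pad; the place to press
- tab_far_left (a point): top of the red tab of the far left shim, a steel leaf 26 mm wide, 3 thick, hinged 13 mm outside the plate's left edge beside this corner (baseboard x = 60, y = 98 mm). Its tail runs 50 mm outward and stands up at 26 degrees; its toe reaches 9 mm under the plate. Point 36 mm from the hinge axis, 49 mm above the table when up, 34 mm when flat; moves with the tab
- tab_far_right (a point): top of the red tab of the far right shim, a steel leaf 26 mm wide, 3 thick, hinged 13 mm outside the plate's right edge beside this corner (baseboard x = 60, y = -98 mm). Its tail runs 50 mm outward and stands up at 26 degrees; its toe reaches 9 mm under the plate. Point 36 mm from the hinge axis, 49 mm above the table when up, 34 mm when flat; moves with the tab
- tab_near_left (a point): top of the red tab of the near left shim, a steel leaf 26 mm wide, 3 thick, hinged 13 mm outside the plate's left edge beside this corner (baseboard x = -60, y = 98 mm). Its tail runs 50 mm outward and stands up at 26 degrees; its toe reaches 9 mm under the plate. Point 36 mm from the hinge axis, 49 mm above the table when up, 34 mm when flat; moves with the tab
- tab_near_right (a point): top of the red tab of the near right shim, a steel leaf 26 mm wide, 3 thick, hinged 13 mm outside the plate's right edge beside this corner (baseboard x = -60, y = -98 mm). Its tail runs 50 mm outward and stands up at 26 degrees; its toe reaches 9 mm under the plate. Point 36 mm from the hinge axis, 49 mm above the table when up, 34 mm when flat; moves with the tab
- leaf_far_left (a joint): angle of the far left shim in rad: 0 tab standing up, 0.45 tab pressed down flat (level, on its wooden rest; it stops there). The hinge is stiff: pressing the tab down takes about 8 N at its middle and it stays where it is left; flat, its toe carries the plate's corner, up to about 25 N of pressing
- leaf_far_right (a joint): angle of the far right shim in rad: 0 tab standing up, 0.45 tab pressed down flat (level, on its wooden rest; it stops there). The hinge is stiff: pressing the tab down takes about 8 N at its middle and it stays where it is left; flat, its toe carries the plate's corner, up to about 25 N of pressing
- leaf_near_left (a joint): angle of the near left shim in rad: 0 tab standing up, 0.45 tab pressed down flat (level, on its wooden rest; it stops there). The hinge is stiff: pressing the tab down takes about 8 N at its middle and it stays where it is left; flat, its toe carries the plate's corner, up to about 25 N of pressing
- leaf_near_right (a joint): angle of the near right shim in rad: 0 tab standing up, 0.45 tab pressed down flat (level, on its wooden rest; it stops there). The hinge is stiff: pressing the tab down takes about 8 N at its middle and it stays where it is left; flat, its toe carries the plate's corner, up to about 25 N of pressing
- small_roller: small ink roller, 202 x 85 x 25 mm, on the right; a bystander, to be left alone; origin at the centre of its underside
- cutter_case: wooden box, 132 x 64 x 58 mm, on the left; a bystander, to be left alone; origin at the centre of its underside
- scraper: ink scraper with black handle, 160 x 70 x 17 mm, on the left; a bystander, to be left alone; origin at the centre of its underside
- stamp: wooden hand stamp with a knob, 34 x 34 x 57 mm, near right; a bystander, to be left alone; origin at the centre of its underside
- packet: blue and white packet of wipes, 78 x 118 x 34 mm, near left; a bystander, to be left alone; origin at the centre of its underside

How it is judged:
On the way, in this order (a step that is already met when the one before it is completed fails the run):
1. the soft corner of the plate is pressed from above and sinks (contact force between the fingers and bed_plate above 2 N and ((horizontal distance between pad_d_c0 and corner_far_left below 0.03 m and z of corner_far_left in the frame of baseboard below 0.041 m and horizontal distance between the grasp point and corner_far_left below 0.05 m) or (horizontal distance between pad_d_c0 and corner_far_right below 0.03 m and z of corner_far_right in the frame of baseboard below 0.041 m and horizontal distance between the grasp point and corner_far_right below 0.05 m) or (horizontal distance between pad_d_c0 and corner_near_left below 0.03 m and z of corner_near_left in the frame of baseboard below 0.041 m and horizontal distance between the grasp point and corner_near_left below 0.05 m) or (horizontal distance between pad_d_c0 and corner_near_right below 0.03 m and z of corner_near_right in the frame of baseboard below 0.041 m and horizontal distance between the grasp point and corner_near_right below 0.05 m))), for 0.1 s.
2. the shim tab beside that corner lies flat, the other three still stand (((horizontal distance between pad_d_c0 and corner_far_left below 0.03 m and value of joint leaf_far_left above 0.39 rad and value of joint each of leaf_far_right, leaf_near_left, leaf_near_right below 0.12 rad) or (horizontal distance between pad_d_c0 and corner_far_right below 0.03 m and value of joint leaf_far_right above 0.39 rad and value of joint each of leaf_far_left, leaf_near_left, leaf_near_right below 0.12 rad) or (horizontal distance between pad_d_c0 and corner_near_left below 0.03 m and value of joint leaf_near_left above 0.39 rad and value of joint each of leaf_far_left, leaf_far_right, leaf_near_right below 0.12 rad) or (horizontal distance between pad_d_c0 and corner_near_right below 0.03 m and value of joint leaf_near_right above 0.39 rad and value of joint each of leaf_far_left, leaf_far_right, leaf_near_left below 0.12 rad))), for 0.2 s.
3. that same corner is pressed again with at least 5 N and stays firm (contact force between the fingers and bed_plate above 5 N and (((horizontal distance between pad_d_c0 and corner_far_left below 0.03 m and value of joint leaf_far_left above 0.39 rad and value of joint each of leaf_far_right, leaf_near_left, leaf_near_right below 0.12 rad) and z of corner_far_left in the frame of baseboard above 0.0415 m and horizontal distance between the grasp point and corner_far_left below 0.05 m) or ((horizontal distance between pad_d_c0 and corner_far_right below 0.03 m and value of joint leaf_far_right above 0.39 rad and value of joint each of leaf_far_left, leaf_near_left, leaf_near_right below 0.12 rad) and z of corner_far_right in the frame of baseboard above 0.0415 m and horizontal distance between the grasp point and corner_far_right below 0.05 m) or ((horizontal distance between pad_d_c0 and corner_near_left below 0.03 m and value of joint leaf_near_left above 0.39 rad and value of joint each of leaf_far_left, leaf_far_right, leaf_near_right below 0.12 rad) and z of corner_near_left in the frame of baseboard above 0.0415 m and horizontal distance between the grasp point and corner_near_left below 0.05 m) or ((horizontal distance between pad_d_c0 and corner_near_right below 0.03 m and value of joint leaf_near_right above 0.39 rad and value of joint each of leaf_far_left, leaf_far_right, leaf_near_left below 0.12 rad) and z of corner_near_right in the frame of baseboard above 0.0415 m and horizontal distance between the grasp point and corner_near_right below 0.05 m))), for 0.1 s.
At the end, for the whole second after the job is handed in: The shim beside the soft corner lies flat (over 0.39 of 0.45 rad), the other three tabs still stand (under 0.12 rad), the plate lies level at rest with all four corners within 1.5 mm of their height above the baseboard and within 8 mm of where it lay, and the block still lies on it (within 12 mm) (((horizontal distance between pad_d_c0 and corner_far_left below 0.03 m and value of joint leaf_far_left above 0.39 rad and value of joint each of leaf_far_right, leaf_near_left, leaf_near_right below 0.12 rad) or (horizontal distance between pad_d_c0 and corner_far_right below 0.03 m and value of joint leaf_far_right above 0.39 rad and value of joint each of leaf_far_left, leaf_near_left, leaf_near_right below 0.12 rad) or (horizontal distance between pad_d_c0 and corner_near_left below 0.03 m and value of joint leaf_near_left above 0.39 rad and value of joint each of leaf_far_left, leaf_far_right, leaf_near_right below 0.12 rad) or (horizontal distance between pad_d_c0 and corner_near_right below 0.03 m and value of joint leaf_near_right above 0.39 rad and value of joint each of leaf_far_left, leaf_far_right, leaf_near_left below 0.12 rad)) and z of corner_far_left in the frame of baseboard between 0.0415 and 0.0445 m and z of corner_far_right in the frame of baseboard between 0.0415 and 0.0445 m and z of corner_near_left in the frame of baseboard between 0.0415 and 0.0445 m and z of corner_near_right in the frame of baseboard between 0.0415 and 0.0445 m and distance of bed_plate from where it was at the start of the episode below 0.008 m and distance of inked_block from where it was at the start of the episode below 0.012 m and linear speed of each of bed_plate, inked_block below 0.01 m/s); the robot touches nothing.
It fails at once if a shim tab beside a firm corner is pressed down ((not (horizontal distance between pad_d_c0 and corner_far_left below 0.03 m) and value of joint leaf_far_left above 0.15 rad) or (not (horizontal distance between pad_d_c0 and corner_far_right below 0.03 m) and value of joint leaf_far_right above 0.15 rad) or (not (horizontal distance between pad_d_c0 and corner_near_left below 0.03 m) and value of joint leaf_near_left above 0.15 rad) or (not (horizontal distance between pad_d_c0 and corner_near_right below 0.03 m) and value of joint leaf_near_right above 0.15 rad)).
It fails at once if the plate is lifted off its pads (z of any of corner_far_left, corner_far_right, corner_near_left, corner_near_right in the frame of baseboard above 0.053 m).
It fails at once if the inked block is lifted off the plate or pushed out of place (z of inked_block in the frame of bed_plate above 0.016 m or distance of inked_block from where it was at the start of the episode above 0.02 m).
It fails at once if something lying around is pushed away or picked up (distance of any of small_roller, cutter_case, scraper, stamp, packet from where it was at the start of the episode above 0.03 m).
It also fails if it takes over 51 s, if anything falls off the work surface, if the arm or the gripper's body presses on something with over 40 N, if the wrist force passes 120 N, or if a joint passes its speed limit or range.

## Working session

There is one attempt and no reset: what is moved stays moved. The work goes in short steps, Python scripts to look and compute and a tool call to move; the robot and the scene stay as the last step left them, time stands still between calls to the robot, and variables do not carry over. Pictures are saved under pics/ and viewed, and the job is handed in when it is done.

Besides the shell and the picture viewer there is one more tool, called after "Emit:" in YAML: its name, and indented under it one key for each argument. send_rows: Moves the arm, as the interface text tells. Its arguments: {"type":"object","properties":{"motion":{"type":"array"},"force":{"type":"number"}},"required":["motion"]}

```bash
mkdir -p pics; ls; python3 - <<'E'
from plant import get_state, imaging, job
import cv2
s=get_state(); print(s)
for n in ["scene","top"]:
    d=imaging.snapshot(n); cv2.imwrite(f"pics/{n}0.png",d["img"][:,:,::-1])
    print(n,d["camera_matrix"],d["dist_coeffs"],d["R"],d["t"])
E
```

```text
pics
{'clock': 0.0, 'q': array([-1.31420068,  0.68995589, -0.19449606,  1.56639484,  0.15730089,
        0.90248834, -0.21511337]), 'qd': array([ 1.48534447e-03, -3.10802034e-10, -2.67412768e-04, -9.12799285e-04,
        3.31102510e-04, -6.63228465e-05,  8.11102344e-04]), 'joint_torque': array([ 2.88865158e-04, -5.27578461e+01, -1.26686029e+00, -1.53434408e+01,
       -5.26822940e-02,  6.69602567e-03,  1.78013343e-04]), 'tool_pos': array([0.13801651, 0.6089252 , 0.25191355]), 'eef_rot': array([ 0.7033819 , -0.07860458,  0.07856506, -0.70207034]), 'contact_force': array([ 0.27091396, -0.36277937,  0.17345027]), 'moment': array([ 0.02669619,  0.00067958, -0.01196091]), 'opening': 0.9978532941583136}
scene [[395.13062882   0.         315.22667554]
 [  0.         395.13062882 199.33302084]
 [  0.           0.           1.        ]] [-0.00102597  0.          0.          0.          0.        ] [[ 0.87432384 -0.48532768  0.00385625]
 [-0.30044625 -0.54746349 -0.78103507]
 [ 0.3811691   0.68171898 -0.62447526]] [-0.37877897  0.26316197  1.07432769]
top [[362.74072409   0.         322.25285099]
 [  0.         362.74072409 201.74581967]
 [  0.           0.           1.        ]] [0.02053364 0.         0.         0.         0.        ] [[-1.31577740e-02 -9.99911477e-01 -1.97778002e-03]
 [-9.95222557e-01  1.32873883e-02 -9.67238762e-02]
 [ 9.67415934e-02  6.95660385e-04 -9.95309289e-01]] [0.10132599 0.48553047 1.08989839]
```

View pics/scene0.png

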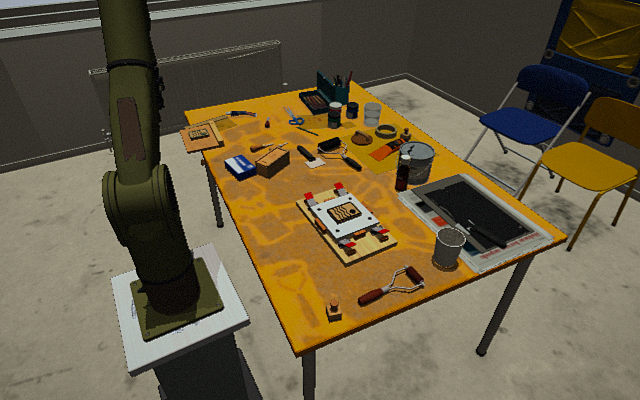

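View pics/top0.png

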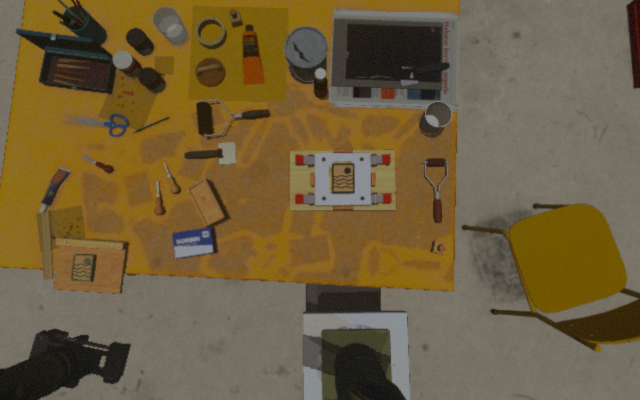

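The top view shows the plate at about (343,179), tabs at roughly (301/384, 158/200), the arm clear at lower left. Enlarging.

```bash
python3 - <<'E'
import cv2
i=cv2.imread("pics/top0.png")[140:220,285:401]
cv2.imwrite("pics/crop0.png",cv2.resize(i,None,fx=6.8,fy=6.8,interpolation=cv2.INTER_CUBIC))
E
```

```text
(no output)
```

View pics/crop0.png

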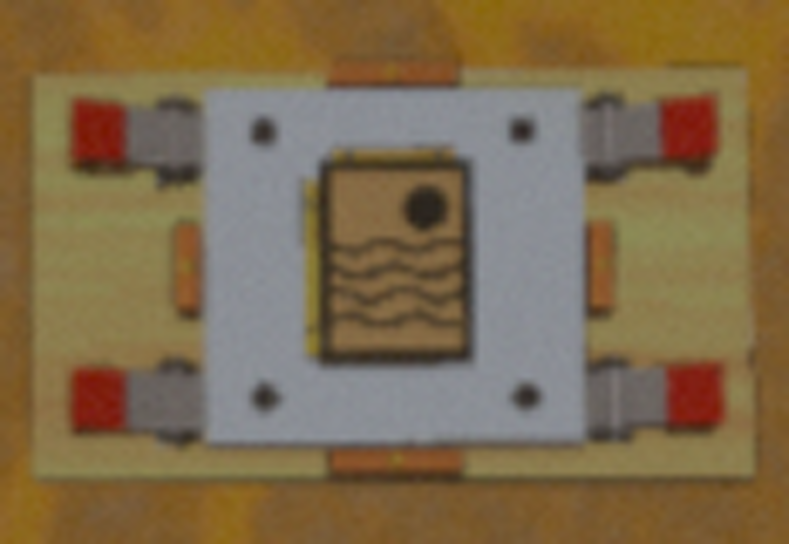

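Screw heads in the crop: FL (263,131), FR (522,130), NL (265,397), NR (527,397); red tab centres FL (99,132), FR (689,128), NL (99,400), NR (694,396).

```bash
cat > h.py <<'E'
import numpy as np, cv2
from scipy.spatial.transform import Rotation as Ro
from plant import get_state, imaging, job
def back(d,uv,z,R=None,t=None):
    R=d["R"] if R is None else R; t=d["t"] if t is None else t
    p=cv2.undistortPoints(np.array([[uv]],float),np.array(d["camera_matrix"]),np.array(d["dist_coeffs"]))[0,0]
    r=np.array(R).T@np.array([p[0],p[1],1]); c=-np.array(R).T@np.array(t)
    return c+r*(z-c[2])/r[2]
E
python3 - <<'E'
from h import *
d=imaging.snapshot("top")
P={}
for n,x,y,z in [("FL",263,131,.043),("FR",522,130,.043),("NL",265,397,.043),("NR",527,397,.043),("tFL",99,132,.051),("tFR",689,128,.051),("tNL",99,400,.051),("tNR",694,396,.051)]:
    P[n]=back(d,(285+(x+.5)/6.8-.5,140+(y+.5)/6.8-.5),z); print(n,P[n].round(4))
f=lambda a,b:np.linalg.norm(P[a]-P[b])
print(f("FL","FR"),f("NL","NR"),f("FL","NL"),f("FR","NR"))
c=sum(P[k] for k in["FL","FR","NL","NR"])/4; v=P["FL"]-P["FR"]+P["NL"]-P["NR"]
yaw=np.arctan2(-v[0],v[1]); u=P["FL"]+P["FR"]-P["NL"]-P["NR"]; print(c,yaw,np.arctan2(u[1],u[0]))
s=get_state(); R=Ro.from_quat(s["eef_rot"]).as_matrix(); print(R.round(3))
w=imaging.snapshot("wrist"); print(w["hand_eye"],w["camera_matrix"])
E
```

```text
FL [0.6164 0.0901 0.043 ]
FR [ 0.6152 -0.026   0.043 ]
NL [0.4964 0.0908 0.043 ]
NR [ 0.4948 -0.0254  0.043 ]
tFL [0.6152 0.1632 0.051 ]
tFR [ 0.6133 -0.0994  0.051 ]
tNL [0.4952 0.164  0.051 ]
tNR [ 0.4934 -0.098   0.051 ]
0.11613290044186554 0.11627264340466803 0.12000529482923544 0.12040778584019862
[0.55571573 0.03236061 0.043     ] -0.011668600203194823 -0.005445349872537156
[[ 0.975 -0.     0.221]
 [-0.221 -0.001  0.975]
 [ 0.    -1.    -0.001]]
[[-5.37766052e-04  9.62075030e-01  2.72784434e-01 -7.09711751e-02]
 [-1.43510087e-04 -2.72784545e-01  9.62075138e-01 -1.31780873e-01]
 [ 9.99999845e-01  4.78224031e-04  2.84761739e-04 -9.32951204e-05]
 [ 0.00000000e+00  0.00000000e+00  0.00000000e+00  1.00000000e+00]] [[308.27048911   0.         313.50443272]
 [  0.         308.27048911 198.33941566]
 [  0.           0.           1.        ]]
```

Spacings 116 × 120 mm agree with the given values. Tool x≈world x, tool y = down, tool z≈world y. Closing the fingers, straightening the yaw and moving over the near left corner.

Emit:
send_rows:
  motion:
    - [[0,-0.9,0,0,0,0,1],[0,-0.9,0,0,0,0,1],[0,-0.9,0,0,0,0,1],[0,0,0,0.7,0.2,-1,1],[0,0,0,0.7,0.2,-1,1]]
  force: 20

```text
clock: 0.62
tool_pos: [0.1647, 0.5699, 0.2445]
eef_rot: [-0.707, 0.002, -0.001, 0.708]
contact_force: [0.3, -0.6, -0.4]
opening: 0.649
```

Emit:
send_rows:
  motion:
    - [[0,0,0,0.7,0.2,-1,1],[0,0,0,0.7,0.2,-1,1],[0,0,0,0.7,0.2,-1,1],[0,0,0,0.7,0.2,-1,1],[0,0,0,0.7,0.2,-1,1]]

```text
clock: 1.03
tool_pos: [0.2357, 0.4678, 0.2245]
eef_rot: [-0.707, 0.002, -0.002, 0.707]
contact_force: [1.1, 0.4, 0.0]
opening: 0.268
```

Emit:
send_rows:
  motion:
    - [[0,0,0,0.7,0.2,-1,1],[0,0,0,0.7,0.2,-1,1],[0,0,0,0.7,0.2,-1,1],[0,0,0,0.7,0.2,-1,1],[0,0,0,0.7,0.2,-1,1]]

```text
clock: 1.45
tool_pos: [0.305, 0.3674, 0.2046]
eef_rot: [-0.707, 0.002, -0.002, 0.707]
contact_force: [0.8, 0.1, 0.2]
opening: 0.007
```

Emit:
send_rows:
  motion:
    - [[0,0,0,0.7,0.2,-1,1],[0,0,0,0.7,0.2,-1,1],[0,0,0,0.7,0.2,-1,1],[0,0,0,0.7,0.2,-1,1],[0,0,0,0.7,0.2,-1,1]]

```text
clock: 1.87
tool_pos: [0.3744, 0.2671, 0.1846]
eef_rot: [-0.707, 0.002, -0.002, 0.707]
contact_force: [0.2, -0.3, -0.1]
opening: 0.008
```

Emit:
send_rows:
  motion:
    - [[0,0,0,0.7,0.2,-1,1],[0,0,0,0.7,0.2,-1,1],[0,0,0,0.7,0.2,-1,1],[0,0,0,0.7,0.2,-1,1],[0,0,0,0.7,0.2,-1,1]]

```text
clock: 2.28
tool_pos: [0.4438, 0.1665, 0.1645]
eef_rot: [-0.707, 0.002, -0.002, 0.707]
contact_force: [0.5, 0.6, -0.2]
opening: 0.003
```

Emit:
send_rows:
  motion:
    - [[0,0,0,0.65,0.2,-0.95,1],[0,0,0,0.65,0.5,-0.95,1],[0,0,0,0.63,1,-0.95,1],[0,0,0,0.6,1,-0.93,1],[0,0,0,0,1,0,1]]

```text
clock: 2.7
tool_pos: [0.496, 0.0862, 0.0899]
eef_rot: [0.708, -0.004, 0.006, -0.706]
contact_force: [0.0, -0.2, -1.1]
opening: 0.007
```

```bash
python3 - <<'E'
from h import *
s=get_state(); print(s["tool_pos"],s["contact_force"],Ro.from_quat(s["eef_rot"]).as_matrix().round(3))
d=imaging.snapshot("wrist"); cv2.imwrite("pics/w1.png",d["img"][:,:,::-1])
H=np.array(d["hand_eye"]);R=Ro.from_quat(s["eef_rot"]).as_matrix()
Rcw=R@H[:3,:3]; c=R@H[:3,3]+s["tool_pos"]; np.savez("w1.npz",R=Rcw.T,t=-Rcw.T@c,K=d["camera_matrix"],D=d["dist_coeffs"])
K=np.array(d["camera_matrix"])
for n,p in dict(NL=[.4964,.0908,.043],FL=[.6164,.0901,.043],FR=[.6152,-.026,.043],NR=[.4948,-.0254,.043]).items():
    x=K@(Rcw.T@(np.array(p)-c)); print(n,x[:2]/x[2])
E
```

```text
[0.49598192 0.08622191 0.08986547] [ 0.03282456 -0.2135087  -1.1196583 ] [[ 1.     0.003  0.014]
 [-0.014 -0.003  1.   ]
 [ 0.003 -1.    -0.003]]
NL [320.90965726 230.19648876]
FL [321.12893476 384.02428057]
FR [161.860396   384.09227555]
NR [133.91338127 230.00863637]
```

View pics/w1.png

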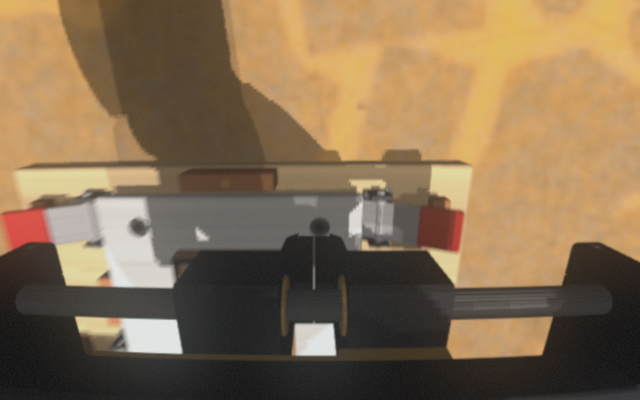

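The wrist view shows the NL screw at (320,226) and NR at (140,226), as predicted within a few mm; the fingertips are right over NL. Descending.

Emit:
send_rows:
  motion:
    - [[0,0,0,0,0.6,0.1,1],[0,0,0,0,0.5,0.1,1],[0,0,0,0,0.2,0,1],[0,0,0,0,0,0,1],[0,0,0,0,0,0,1]]

```text
clock: 3.17
tool_pos: [0.4931, 0.0961, 0.065]
eef_rot: [-0.707, 0.002, -0.002, 0.707]
contact_force: [0.3, -0.7, 0.6]
opening: 0.005
```

Emit:
send_rows:
  motion:
    - [[0,0,0,0,0.1,0,1],[0,0,0,0,0.05,0,1],[0,0,0,0,0.05,0,1],[0,0,0,0,0,0,1],[0,0,0,0,0,0,1]]

```text
clock: 3.58
tool_pos: [0.4933, 0.0955, 0.0608]
eef_rot: [-0.707, 0.002, -0.002, 0.707]
contact_force: [0.9, -0.0, -0.9]
opening: 0.004
```

Emit:
send_rows:
  motion:
    - [[0,0,0,0.1,0.05,-0.2,1],[0,0,0,0,0.05,0,1],[0,0,0,0,0.05,0,1],[0,0,0,0,0.05,0,1],[0,0,0,0,0,0,1]]

```text
clock: 4.0
tool_pos: [0.4953, 0.0911, 0.0574]
eef_rot: [0.707, -0.002, 0.003, -0.707]
contact_force: [-0.8, -0.6, 9.8]
opening: 0.006
```

Emit:
send_rows:
  motion:
    - [[0,0,0,0,0.05,0,1],[0,0,0,0,0.05,0,1],[0,0,0,0,0,0,1],[0,0,0,0,0,0,1],[0,0,0,0,0,0,1]]

```text
clock: 4.42
tool_pos: [0.4953, 0.0911, 0.0573]
eef_rot: [0.707, -0.002, 0.003, -0.707]
contact_force: [-4.6, -1.2, 29.6]
opening: 0.005
```

NL is firm (z unchanged from 10 to 30 N). On to the far left.

Emit:
send_rows:
  motion:
    - [[0,0,0,0,-0.9,0,1],[0,0,0,1,0,0,1],[0,0,0,1,0,0,1],[0,0,0,1,0,0,1],[0,0,0,1,0,0,1]]

```text
clock: 4.83
tool_pos: [0.576, 0.0909, 0.0729]
eef_rot: [-0.707, 0.002, -0.002, 0.707]
contact_force: [0.7, -0.2, 0.2]
opening: 0.007
```

Emit:
send_rows:
  motion:
    - [[0,0,0,1,0,0,1],[0,0,0,1,0.2,0,1],[0,0,0,0,0.3,0,1],[0,0,0,0,0.1,0,1],[0,0,0,0,0,0,1]]

```text
clock: 5.25
tool_pos: [0.6131, 0.0906, 0.0596]
eef_rot: [0.707, -0.003, 0.001, -0.707]
contact_force: [0.2, -1.0, -0.4]
opening: 0.008
```

Emit:
send_rows:
  motion:
    - [[0,0,0,0.1,0.05,0,1],[0,0,0,0,0.05,0,1],[0,0,0,0,0.05,0,1],[0,0,0,0,0,0,1],[0,0,0,0,0,0,1]]

```text
clock: 5.67
tool_pos: [0.617, 0.0908, 0.0578]
eef_rot: [0.707, -0.002, 0.002, -0.707]
contact_force: [-0.2, -0.1, 0.3]
opening: 0.006
```

Emit:
send_rows:
  motion:
    - [[0,0,0,0,0.05,0,1],[0,0,0,0,0.05,0,1],[0,0,0,0,0,0,1],[0,0,0,0,0,0,1],[0,0,0,0,0,0,1]]

```text
clock: 6.08
tool_pos: [0.6172, 0.0908, 0.0575]
eef_rot: [0.707, -0.002, 0.003, -0.707]
contact_force: [-4.1, -0.7, 12.0]
opening: 0.004
```

FL is firm too (12 N, no sinking). On to the far right, lifted above block height.

Emit:
send_rows:
  motion:
    - [[0,0,0,0,-1,0,1],[0,0,0,0,-0.3,-0.9,1],[0,0,0,0,0,-1,1],[0,0,0,0,0,-1,1],[0,0,0,0,0,-1,1]]

```text
clock: 6.5
tool_pos: [0.6167, 0.012, 0.0821]
eef_rot: [0.707, -0.002, 0.002, -0.707]
contact_force: [-0.1, -0.5, -0.5]
opening: 0.006
```

Emit:
send_rows:
  motion:
    - [[0,0,0,0,0,-1,1],[0,0,0,0,0.3,-0.9,1],[0,0,0,0,0.5,0,1],[0,0,0,0,0.3,0,1],[0,0,0,0,0,0,1]]

```text
clock: 6.92
tool_pos: [0.6153, -0.0234, 0.0581]
eef_rot: [-0.707, 0.003, -0.001, 0.708]
contact_force: [0.0, 0.8, 0.2]
opening: 0.005
```

Emit:
send_rows:
  motion:
    - [[0,0,0,0,0.05,-0.1,1],[0,0,0,0,0.05,0,1],[0,0,0,0,0.05,0,1],[0,0,0,0,0,0,1],[0,0,0,0,0,0,1]]

```text
clock: 7.33
tool_pos: [0.6166, -0.0258, 0.0573]
eef_rot: [-0.707, 0.002, -0.002, 0.708]
contact_force: [-1.1, 2.2, 4.1]
opening: 0.007
```

Emit:
send_rows:
  motion:
    - [[0,0,0,0,0.05,0,1],[0,0,0,0,0.05,0,1],[0,0,0,0,0,0,1],[0,0,0,0,0,0,1],[0,0,0,0,0,0,1]]

```text
clock: 7.75
tool_pos: [0.6168, -0.026, 0.0554]
eef_rot: [-0.707, 0.002, -0.003, 0.708]
contact_force: [-1.2, 2.7, 6.6]
opening: 0.004
```

Emit:
send_rows:
  motion:
    - [[0,0,0,0,0.05,0,1],[0,0,0,0,0.05,0,1],[0,0,0,0,0,0,1],[0,0,0,0,0,0,1],[0,0,0,0,0,0,1]]

```text
clock: 8.17
tool_pos: [0.6169, -0.0261, 0.054]
eef_rot: [-0.707, 0.002, -0.003, 0.708]
contact_force: [-2.6, 3.3, 11.0]
opening: 0.003
```

The far right corner is the soft one: it gave 3.4 mm and stopped at 11 N. Now to its tab: y about −0.102, tip kept above 0.06 m on the way.

Emit:
send_rows:
  motion:
    - [[0,0,0,0,-1,0,1],[0,0,0,0,-0.8,0,1],[0,0,0,-0.1,0,-0.8,1],[0,0,0,0,0,-1,1],[0,0,0,0,0,-1,1]]

```text
clock: 8.58
tool_pos: [0.6141, -0.084, 0.0889]
eef_rot: [0.707, -0.002, 0.002, -0.707]
contact_force: [0.7, -1.0, -0.1]
opening: 0.003
```

Emit:
send_rows:
  motion:
    - [[0,0,0,0,0,-1,1],[0,0,0,0,0.3,0,1],[0,0,0,0,0.3,0,1],[0,0,0,0,0,0,1],[0,0,0,0,0,0,1]]

```text
clock: 9.0
tool_pos: [0.6136, -0.1012, 0.076]
eef_rot: [-0.707, 0.002, -0.001, 0.708]
contact_force: [-0.7, 0.3, -0.5]
opening: 0.008
```

```bash
python3 - <<'E'
from h import *
s=get_state(); print(s["tool_pos"],s["contact_force"])
d=imaging.snapshot("wrist"); cv2.imwrite("pics/w2.png",d["img"][:,:,::-1])
d=imaging.snapshot("scene"); cv2.imwrite("pics/s2.png",cv2.resize(d["img"][160:280,270:430,::-1],None,fx=5,fy=5,interpolation=2))
E
```

```text
[ 0.61355703 -0.10123246  0.07602354] [-0.72474194  0.25760962 -0.48336058]
```

View pics/w2.png

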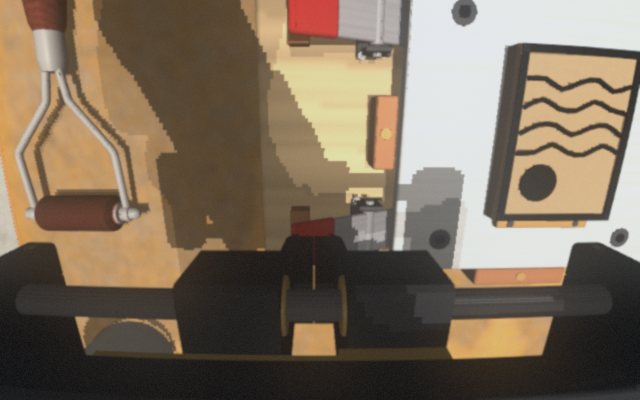

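View pics/s2.png

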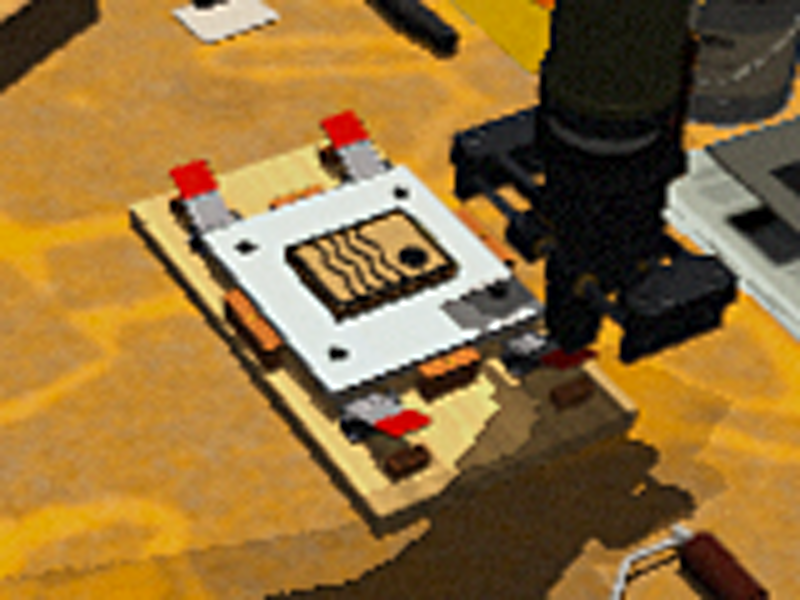

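In the wrist view the fingertips are right over the far right red tab (313,228), the others untouched. Pressing down.

Emit:
send_rows:
  motion:
    - [[0,0,0,0,0.3,0,1],[0,0,0,0,0.2,0,1],[0,0,0,0,0.2,0,1],[0,0,0,0,0.1,0,1],[0,0,0,0,0,0,1]]

```text
clock: 9.52
tool_pos: [0.6145, -0.1044, 0.0608]
eef_rot: [0.708, -0.002, 0.003, -0.706]
contact_force: [0.5, -1.2, 1.8]
opening: 0.005
```

Emit:
send_rows:
  motion:
    - [[0,0,0,0,0.2,0,1],[0,0,0,0,0.1,0,1],[0,0,0,0,0.1,0,1],[0,0,0,0,0.1,0,1],[0,0,0,0,0,0,1]]

```text
clock: 9.93
tool_pos: [0.6145, -0.1051, 0.0509]
eef_rot: [0.708, -0.002, 0.003, -0.706]
contact_force: [0.4, -3.1, 3.2]
opening: 0.005
```

Emit:
send_rows:
  motion:
    - [[0,0,0,0,0.1,0,1],[0,0,0,0,0.1,0,1],[0,0,0,0,0.05,0,1],[0,0,0,0,0,0,1],[0,0,0,0,0,0,1]]

```text
clock: 10.35
tool_pos: [0.6146, -0.105, 0.0474]
eef_rot: [0.708, -0.002, 0.003, -0.706]
contact_force: [-2.1, -3.8, 14.4]
opening: 0.006
```

Emit:
send_rows:
  motion:
    - [[0,0,0,0,0.05,0,1],[0,0,0,0,0.05,0,1],[0,0,0,0,0,0,1],[0,0,0,0,-0.5,0,1],[0,0,0,0,-1,0,1]]

```text
clock: 10.77
tool_pos: [0.6121, -0.1027, 0.0723]
eef_rot: [-0.707, 0.004, -0.001, 0.707]
contact_force: [0.4, -0.3, -1.0]
opening: 0.003
```

Emit:
send_rows:
  motion:
    - [[0,0,0,0,-0.4,0.9,1],[0,0,0,0.1,0,1,1],[0,0,0,0,0,1,1],[0,0,0,0,0,1,1],[0,0,0,0,0,0,1]]

```text
clock: 11.18
tool_pos: [0.6162, -0.0178, 0.0817]
eef_rot: [-0.705, -0.0, 0.0, 0.709]
contact_force: [-0.4, 1.2, -0.0]
opening: 0.003
```

```bash
python3 - <<'E'
from h import *
s=get_state(); print(s["tool_pos"],s["contact_force"])
d=imaging.snapshot("scene"); cv2.imwrite("pics/s3.png",cv2.resize(d["img"][160:280,270:430,::-1],None,fx=5,fy=5,interpolation=2))
E
```

```text
[ 0.6161686  -0.01782165  0.0816926 ] [-0.37605491  1.24716781 -0.04690109]
```

View pics/s3.png

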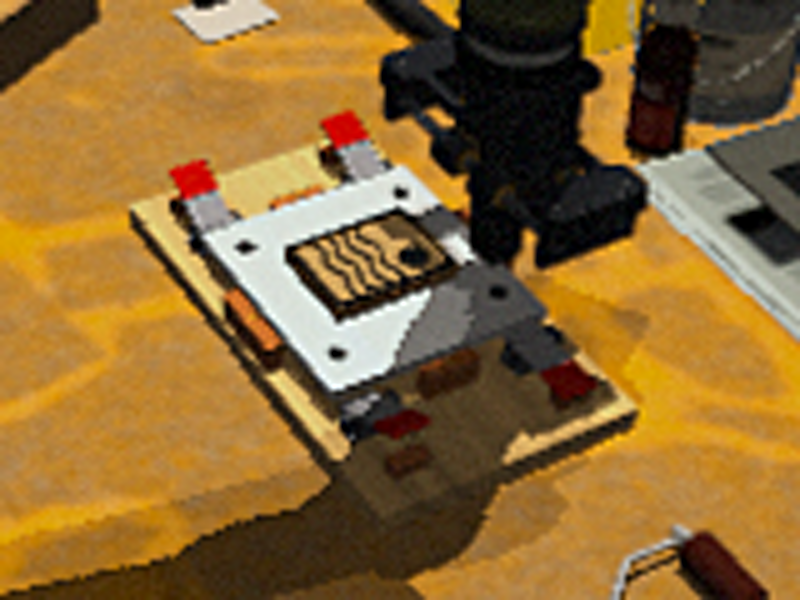

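The far right tab lies on its wooden rest (570,380), the other three stand. Proof press now.

Emit:
send_rows:
  motion:
    - [[0,0,0,0,0,0,1],[0,0,0,0,0.5,0,1],[0,0,0,0,0.4,0,1],[0,0,0,0,0.1,0,1],[0,0,0,0,0,0,1]]

```text
clock: 11.65
tool_pos: [0.6154, -0.0263, 0.0602]
eef_rot: [0.707, -0.004, 0.002, -0.707]
contact_force: [0.1, 0.4, -0.4]
opening: 0.003
```

Emit:
send_rows:
  motion:
    - [[0,0,0,0,0.05,0,1],[0,0,0,0,0.05,0,1],[0,0,0,0,0.05,0,1],[0,0,0,0,0.05,0,1],[0,0,0,0,0,0,1]]

```text
clock: 12.07
tool_pos: [0.6165, -0.0252, 0.0578]
eef_rot: [-0.707, 0.002, -0.003, 0.707]
contact_force: [0.3, -0.0, 0.6]
opening: 0.007
```

Emit:
send_rows:
  motion:
    - [[0,0,0,0,0.05,0,1],[0,0,0,0,0.05,0,1],[0,0,0,0,0,0,1],[0,0,0,0,0,0,1],[0,0,0,0,0,0,1]]

```text
clock: 12.48
tool_pos: [0.6166, -0.0253, 0.0575]
eef_rot: [0.707, -0.002, 0.003, -0.707]
contact_force: [-3.5, 0.3, 12.7]
opening: 0.006
```

Firm: 12.7 N at z = 0.0575, where it sank before. Holding a moment, then retreating upward.

Emit:
send_rows:
  motion:
    - [[0,0,0,0,0,0,1],[0,0,0,0,0,0,1],[0,0,0,0,0,0,1],[0,0,0,0,-0.5,0,1],[0,0,0,0,-1,0,1]]

```text
clock: 12.9
tool_pos: [0.6149, -0.0254, 0.0846]
eef_rot: [0.707, -0.004, 0.001, -0.707]
contact_force: [0.3, 0.7, 0.3]
opening: 0.005
```

Emit:
send_rows:
  motion:
    - [[0,0,0,0,-1,0,1],[0,0,0,0,-1,0,1],[0,0,0,0,-1,0.5,1],[0,0,0,0,-1,1,1],[0,0,0,0,-1,1,1]]

```text
clock: 13.32
tool_pos: [0.6167, 0.0242, 0.187]
eef_rot: [0.707, -0.003, 0.003, -0.707]
contact_force: [-0.1, 0.5, -0.4]
opening: 0.007
```

Emit:
send_rows:
  motion:
    - [[0,0,0,0,-0.5,1,1],[0,0,0,0,0,1,1],[0,0,0,0,0,1,1],[0,0,0,0,0,1,1],[0,0,0,0,0,1,1]]

```text
clock: 13.73
tool_pos: [0.6173, 0.1256, 0.1962]
eef_rot: [-0.707, 0.002, -0.003, 0.707]
contact_force: [0.8, -0.1, -0.4]
opening: 0.005
```

Emit:
send_rows:
  motion:
    - [[0,0,0,0,0,1,1],[0,0,0,0,0,1,1],[0,0,0,0,0,0.5,1],[0,0,0,0,0,0,1],[0,0,0,0,0,0,1]]

```text
clock: 14.15
tool_pos: [0.6177, 0.1743, 0.1958]
eef_rot: [0.707, -0.002, 0.002, -0.707]
contact_force: [0.0, -0.3, 0.3]
opening: 0.004
```

```bash
python3 - <<'E'
from h import *
s=get_state(); print(s["tool_pos"],s["contact_force"])
d=imaging.snapshot("scene"); cv2.imwrite("pics/s4.png",cv2.resize(d["img"][160:280,270:430,::-1],None,fx=5,fy=5,interpolation=2))
d=imaging.snapshot("top"); cv2.imwrite("pics/t4.png",cv2.resize(d["img"][140:220,285:401,::-1],None,fx=6.8,fy=6.8,interpolation=2))
E
```

```text
[0.61767682 0.1743067  0.19575518] [ 0.01292732 -0.2821105   0.34430013]
```

View pics/s4.png

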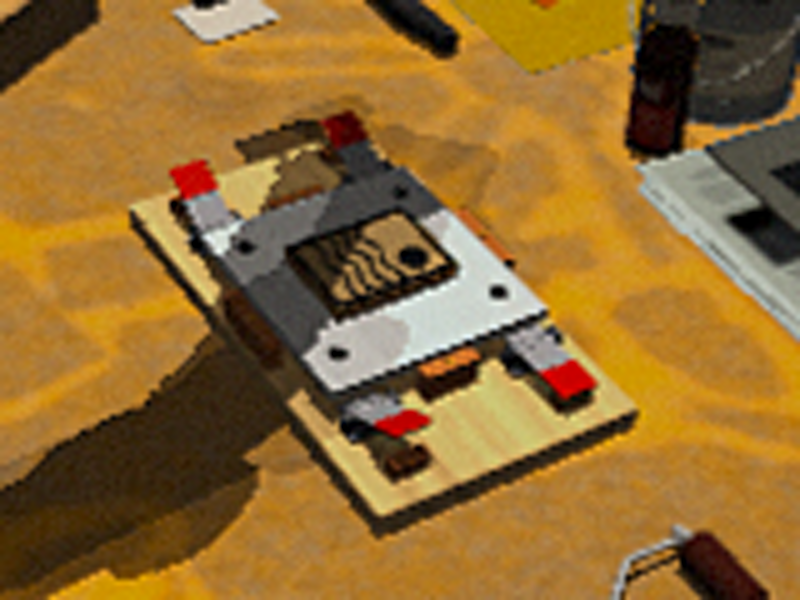

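View pics/t4.png

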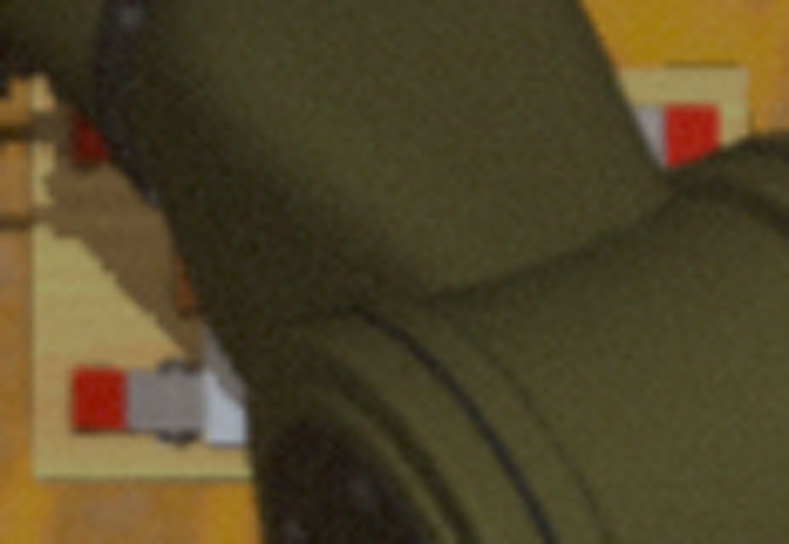

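The far right tab is flat at (570,380) in the scene crop. The other three stand, and the block and plate screws are at the same pixels as before. The arm is clear, so I am handing in.

```bash
python3 -c "
from plant import job
print(job.finish_job())"
```

```text
the job is handed in; nothing more can be done
None
```

The far right corner was the soft one. I pressed its tab flat, and the same corner then stayed firm. I handed the job in at about 14 s of the 51 s; no verdict is reported.

| Corner | Press | Result |
|---|---|---|
| Near left | about 30 N | firm, no sinking |
| Far left | about 12 N | firm, no sinking |
| Far right, before the shim | 11 N | sank about 3.4 mm |
| Far right, after the shim | 12.7 N | firm, at the height of the firm corners |
| Near right | not pressed | the soft corner was already found |

- **Tab:** I pressed the far right tab until it stopped at about 14 N. The fingertips were then about 1 mm below the height expected for a flat tab, and the picture shows it lying on its rest.
- **Last picture (scene camera):** the other three tabs stand, and the plate and inked block are where they were. The objects lying around that this crop shows also look unmoved. The robot touches nothing.
- **Checks not complete:** the arm hid much of the plate in the last overhead picture, so the final check rests on the scene camera alone. The overhead and wrist cameras differed by a few millimetres on the screw positions, too little to affect the presses.

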